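# Tip the tower over and register it against the sprung stop

## Robot

A 7-joint arm with a two-finger parallel gripper is mounted at the origin on the work surface. World frame = base frame: x ahead of the robot, y to its left, z up, the work surface at z = 0. Lengths are in m, angles in rad, forces in N, time in s.
With the tool pointing down it reaches from about 0.4 to 0.85 m from the base axis. Payload 10.4 kg.
Tool frame: the origin (TCP) lies at the very end of the fingers, on their centre line; the grasp point (between the pads) lies 19 mm behind it (manip.grip_depth is the distance from the TCP to the grasp point, in m); z points along the fingers, x is the direction in which the jaws open and shut, and the axes are right-handed (so a half turn about z gives the same grasp; the last joint's range is limited). The gripper opens to 85 mm and grips with 20 to 120 N. Pads are 22 mm wide; open, the fingers measure 114 mm over their backs; the gripper's body (76 mm by 85 mm) begins 54 mm behind the grasp point. The pads swing forward as they close: fully open they stand 13 mm farther back than shut.
Start: joints at [-1.31, 0.332, -0.065, 1.46, 0.022, 1.35, -0.088], TCP at [0.175, 0.6, 0.231] pointing down, gripper open.
Joint ranges: [-2.6, 2.6], [-0.5, 2.12], [-1.47, 1.34], [0.16, 2.42], [-1.27, 4.41], [0.06, 2.06], [-2.6, 2.6]. Speed limits (rad/s): [2.22, 2.22, 2.79, 2.79, 3.14, 3.14, 3.14].

## Interface

Orientations are given as a unit quaternion [x, y, z, w].
In Python, from workcell import manip, cams gives the robot as it stands. The module is installed in compiled form; this text tells all that it offers.
- The arm moves only by the tool move_arm, never from a script. Its arguments are lists of equal length, an entry for each row: "claw": the opening, from 0 (shut) to 1 (fully open); "dp": the shift along the tool's x, y, z as a fraction of full scale, a list of three; "turn": the turn, a rotation vector about the tool's x, y, z as a fraction of full scale, a list of three. A call has 1 to 8 rows; each row shifts and turns the commanded pose from where the row before left it, along the tool's axes as they then stand; what a row does not reach is not made up. Full scale, the value 1, is 200 mm for a shift and 45 degrees for a turn. A row lasts 1/12 s, in which the tool goes at most 41.7 mm and 7.16 degrees, less where a joint would pass 70% of its speed; a pose out of reach is approached as far as the arm can. A call with a number of a shift or a turn outside -1 to 1 is refused whole. A call with a gripper value outside its range is refused whole. The fingers move at their own pace and stop on an object; "grip_force" is the grip in N (left out, the last holds). Time passes only in rows, so rows that do not move let the fingers close. It gives the time, the measured TCP pose, the force and the opening at its end, in the units of the state.
- manip.get_obs(): the state, without advancing time (a new reading comes with each control period).
- cams.camera(name): name is "scene" or "side" or "wrist"; returns the picture (384x512x3 uint8, red, green, blue); there is no depth.
- cams.camera_info(name): a dict with "fx", "fy", "cx", "cy" (pixels), "pose" (4x4, takes a point from camera to world coordinates); the wrist camera has in their place "tool_from_camera" (4x4, takes a point from camera to tool coordinates, whose origin is the TCP and whose axes are the tool frame's). Camera axes: x right, y down, z forward; pixel columns grow to the right and rows downward; lengths in m; the calibration is good to about 2 mm. The wrist camera is an equidistant fisheye: a pixel r from the principal point sees the ray r / f radians off the axis. A picture is of the moment at which its call begins: read the wrist's pose just before it. camera_info takes no time and is no camera call.
- manip.hand_in(): hands the job in, once; it reports no verdict.
The state is a dict: "clock": time; "joint_pos": joint angles; "joint_velocities": joint speeds; "tau": joint torques, N m; "position": TCP position; "ee_rot": TCP orientation; "ft_force": force on the tool from outside, world axes, zero at the start; "torque": the same for the moment, N m; "grip_width": opening from 0.0 (shut) to 1.0 (fully open).
Only numpy, scipy, OpenCV 4.12 (cv2) and the standard library are available. Lean on these libraries where they do the work, as an engineer would, in place of code of your own. Each camera call takes 0.05 s, during which the arm holds its last target.

## Task

Push the standing wooden castle tower over, high on its decorated front, so that it falls onto its plain back with the door and windows facing up (do not pick it up). Then slide it flush against the batten and along it, battlements first, until it meets the stop's rubber pad, and press it there gently, at about 10 newtons for half a second; never press it harder than 16 newtons against the batten or the pad. Let go and leave it lying flush along the batten, up against the pad, with the other things on the table undisturbed.

Things in the scene. Friction and masses are not known exactly. Their poses are not given: they have to be found in the camera images.
- tower: solid wooden castle tower, 125 tall, 64 wide (y), 44 mm deep (x), 0.17 to 0.35 kg, standing on its foot. Origin at the foot's centre; z points to the battlements. The -x face is the decorated front (door frame, two round windows, 3 mm proud, below 80 mm). The +x face, the plain back, first looks along the fence to the stop within 10 degrees. Lying on its back, +x points down
- tower_mid (a point): the tower's middle: on its centre line, 62.5 mm from the foot and 62.5 mm from the ends of the battlements (three teeth 12 mm long); axes as the tower's. When the tower lies on its back this is 22 mm above the table, the battlements towards the stop
- fence: fixed plywood batten, 240 long, 22 thick, 25 mm high. Origin on the table at the middle of its working face; x runs along the face towards the stop, z up, y points out of the face to the side where the tower goes. A flush lying tower has its middle at y = 32 mm; the standing tower starts at y = 60 to 75 mm, x = -165 to -135 mm
- stop: fixed dark steel block at the fence's far end, 36 (x) x 64 (y) x 40 mm high, axes as the fence's, origin under its centre, 32 mm out from the fence's face. On its -x side a black pad (44 wide, 32 mm high) on a damped spring (5 N/mm, plus 2 N per 10 mm/s; 12 mm travel). The resting pad's face is 29 to 65 mm from the origin, set by a screw, unmeasured: only feel tells where
- mug_a: bystander, to be left alone: a white mug, 84 mm across, 95 mm tall; origin at the centre of its underside
- mug_b: bystander, to be left alone: a second white mug, 84 mm across, 95 mm tall; origin at the centre of its underside
- glue: bystander, to be left alone: a small yellow glue bottle, 40 mm across, 110 mm tall, standing near the start of the fence; origin at the centre of its underside
- tree: bystander, to be left alone: a flat plywood tree on a round black foot, about 76 mm wide and 111 mm tall, standing behind the fence; origin at the centre of its underside
- house: bystander, to be left alone: a wooden house block with a gabled roof, 50 x 60 x 80 mm; origin at the centre of its underside
- tape: bystander, to be left alone: an empty card roll lying flat, 90 mm across, 24 mm high; origin at the centre of its underside
Not all that is in view belongs to the job. Leave any turquoise or yellow look-alike of the tower alone. Of the things that look like the fence, the middle-sized one is meant.

How it is judged:
By the outcome, as a careful person would: the job done as asked, in the order asked, and still so for the second after the job is handed in, with the robot touching nothing.
It also fails if it takes over 72 s, if anything falls off the work surface, if the arm or the gripper's body presses on something with over 40 N, if the wrist force passes 120 N, or if a joint passes its speed limit or range.

## Working session

There is one attempt and no reset: what is moved stays moved. The work goes in short steps, Python scripts to look and compute and a tool call to move; the robot and the scene stay as the last step left them, time stands still between calls to the robot, and variables do not carry over. Pictures are saved under pics/ and viewed, and the job is handed in when it is done.

Besides the shell and the picture viewer there is one more tool, called after ">>>" by a JSON object that holds its "name" and its "arguments", one argument or row to a line. move_arm: Moves the arm, as the interface text tells. Shift numbers are shares of 200 mm and turn numbers shares of 45 degrees, none past 1 either way. Its arguments: {"type":"object","properties":{"claw":{"type":"array","items":{"type":"number"}},"dp":{"type":"array","items":{"type":"array","items":{"type":"number"}}},"turn":{"type":"array","items":{"type":"array","items":{"type":"number"}}},"grip_force":{"type":"number"}},"required":["claw","dp","turn"]}

```bash
mkdir -p pics
python3 - <<'E'
from workcell import manip, cams
import cv2
print(manip.get_obs())
for n in ["scene","side","wrist"]:
    im=cams.camera(n); cv2.imwrite(f"pics/a_{n}.png",im[:,:,::-1])
    print(n,cams.camera_info(n))
E
```

```text
{'clock': 0.0, 'joint_pos': array([-1.30959102,  0.33287903, -0.06472516,  1.46098239,  0.02161207,
        1.34993077, -0.0884919 ]), 'joint_velocities': array([-6.76319766e-04, -2.52565532e-04, -5.79376379e-04, -4.30456223e-04,
        4.92239469e-04,  8.60010035e-05,  1.14462354e-03]), 'tau': array([-7.00691962e-04, -6.25449300e+01,  4.88092471e-02, -3.91617250e+01,
        1.62168016e-02,  9.84261394e-03, -3.56447185e-05]), 'position': array([0.17488988, 0.59960987, 0.23049194]), 'ee_rot': array([ 7.99986215e-01,  6.00017908e-01, -5.77705517e-04,  4.80857487e-04]), 'ft_force': array([0.13395422, 0.62837322, 0.27582556]), 'torque': array([ 0.01452488, -0.0114743 ,  0.02205038]), 'grip_width': 1.002267607818935}
scene {'fx': 354.4011318779657, 'fy': 354.4011318779657, 'cx': 255.86569752299783, 'cy': 194.0973589659205, 'pose': array([[ 0.38164844,  0.61156725, -0.69305842,  1.38522822],
       [ 0.92407302, -0.26934384,  0.27118803, -0.32845337],
       [-0.0208213 , -0.74393507, -0.66792745,  0.93698457],
       [ 0.        ,  0.        ,  0.        ,  1.        ]])}
side {'fx': 438.28242508942833, 'fy': 438.28242508942833, 'cx': 244.81632081512808, 'cy': 200.2486411198211, 'pose': array([[ 0.74820788, -0.41101286,  0.52081993, -0.33390171],
       [-0.66304693, -0.49106176,  0.56500187, -0.8955892 ],
       [ 0.02353172, -0.76806691, -0.63993709,  1.10794837],
       [ 0.        ,  0.        ,  0.        ,  1.        ]])}
wrist {'fx': 297.3186396354542, 'fy': 297.3186396354542, 'cx': 252.27571660023986, 'cy': 191.4453495921154, 'tool_from_camera': array([[ 9.99999630e-01,  7.38909858e-04, -4.40008614e-04,
         3.44240715e-04],
       [-5.75744495e-04,  9.55275365e-01,  2.95717172e-01,
        -7.61662782e-02],
       [ 6.38837723e-04, -2.95716809e-01,  9.55275437e-01,
        -1.42593450e-01],
       [ 0.00000000e+00,  0.00000000e+00,  0.00000000e+00,
         1.00000000e+00]])}
```

View pics/a_scene.png

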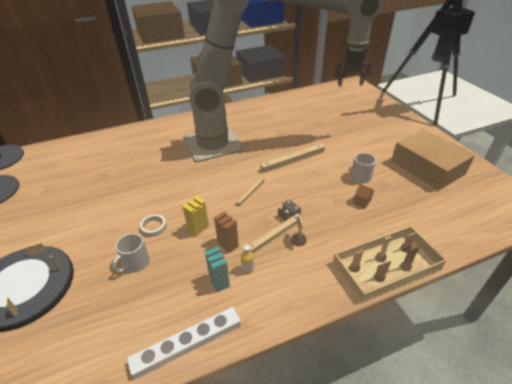

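View pics/a_side.png

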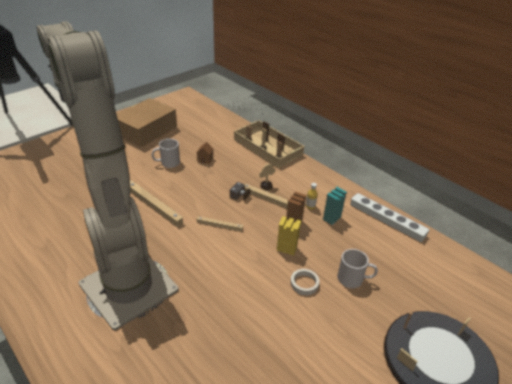

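View pics/a_wrist.png

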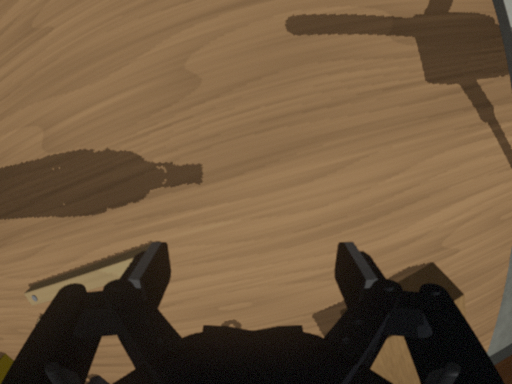

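Scene view: the brown tower is at about (227,232), with the yellow decoy at (195,215) and the turquoise one at (217,268). The fence runs from (252,247) to (298,220), the stop is near (290,210), the glue at (247,258) and the tree at (299,235). Next I'll enlarge that area.

Run:
```python
import cv2
a=cv2.imread("pics/a_scene.png")[185:295,170:320]; cv2.imwrite("pics/b_scene.png",cv2.resize(a,None,fx=5.3,fy=5.3,interpolation=cv2.INTER_CUBIC))
a=cv2.imread("pics/a_side.png")[165:265,215:365]; cv2.imwrite("pics/b_side.png",cv2.resize(a,None,fx=5.3,fy=5.3,interpolation=cv2.INTER_CUBIC))
```

```text
(no output)
```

View pics/b_scene.png

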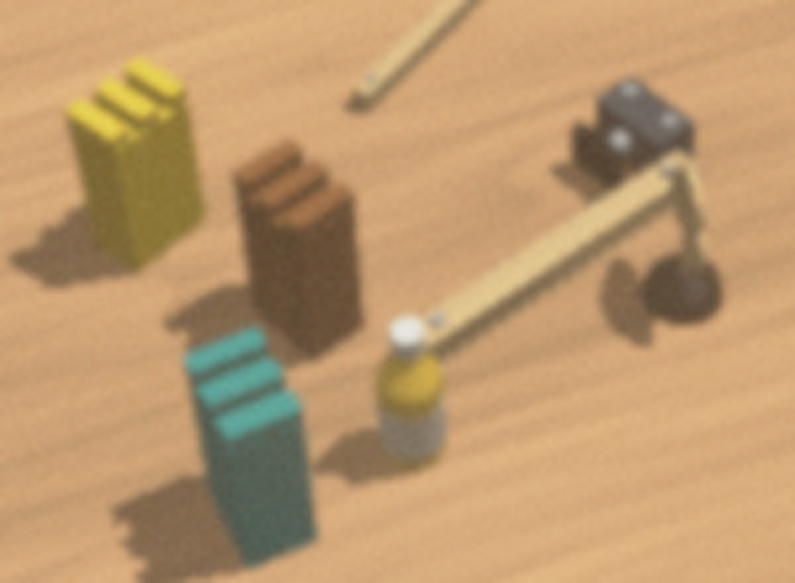

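View pics/b_side.png

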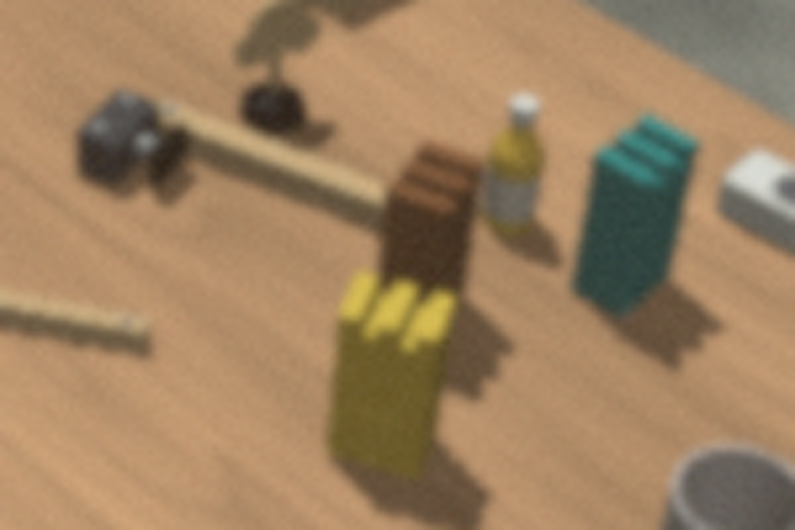

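```bash
cat > h.py <<'E'
import numpy as np
from workcell import manip,cams
def px(name,u,v,z,info=None):
    i=cams.camera_info(name); P=i["pose"]
    d=P[:3,:3]@np.array([(u-i["cx"])/i["fx"],(v-i["cy"])/i["fy"],1])
    o=P[:3,3]; return o+d*(z-o[2])/d[2]
def proj(name,p):
    i=cams.camera_info(name); P=i["pose"]; q=P[:3,:3].T@(np.array(p)-P[:3,3])
    return i["cx"]+i["fx"]*q[0]/q[2], i["cy"]+i["fy"]*q[1]/q[2]
def sc(x,y,z): return px("scene",170+x/5.3,185+y/5.3,z)
def sd(x,y,z): return px("side",215+x/5.3,165+y/5.3,z)
E
python3 - <<'E'
from h import *
np.set_printoptions(precision=4,suppress=True)
for n,f,x,y,z in [("fence front start top",sc,425,325,.025),("fence back start top",sc,445,345,.025),("fence far top",sc,668,165,.025),("fence far right",sc,693,165,.025),
 ("tower top TL",sc,236,178,.125),("tower top T",sc,292,145,.125),("tower top R",sc,354,192,.125),("tower top F",sc,300,232,.125),("tower foot F",sc,312,357,0),("tower foot R",sc,360,325,0),
 ("side top L",sd,388,188,.125),("side top T",sd,432,147,.125),("side top R",sd,482,160,.125),("side top F",sd,448,212,.125),
 ("stop top",sc,628,80,.04),("stop R",sc,692,135,.04),("stop L",sc,598,105,.04),
 ("glue top",sc,408,325,.11),("glue top side",sd,523,103,.11),("tree foot",sc,683,290,0.005),("tree foot sd",sd,273,108,0.005),
 ("side stop top",sd,125,93,.04),("side stop L",sd,82,130,.04),("fence side startR",sd,385,195,.025),("fence sd top far",sd,160,105,.025)]:
    print(n,f(x,y,z))
E
```

```text
fence front start top [ 0.6706 -0.0742  0.025 ]
fence back start top [ 0.6903 -0.0687  0.025 ]
fence far top [0.6066 0.1287 0.025 ]
fence far right [0.6134 0.1442 0.025 ]
tower top TL [ 0.5977 -0.1645  0.125 ]
tower top T [ 0.5845 -0.1243  0.125 ]
tower top R [ 0.6372 -0.1031  0.125 ]
tower top F [ 0.6548 -0.1433  0.125 ]
tower foot F [ 0.6467 -0.1425  0.    ]
tower foot R [ 0.6344 -0.1056  0.    ]
side top L [ 0.5823 -0.1266  0.125 ]
side top T [ 0.6366 -0.1155  0.125 ]
side top R [ 0.6524 -0.1469  0.125 ]
side top F [ 0.5949 -0.1692  0.125 ]
stop top [0.5341 0.1338 0.04  ]
stop R [0.6006 0.1491 0.04  ]
stop L [0.5485 0.1036 0.04  ]
glue top [ 0.7333 -0.1067  0.11  ]
glue top side [ 0.7373 -0.1108  0.11  ]
tree foot [0.6943 0.0956 0.005 ]
tree foot sd [0.6954 0.0924 0.005 ]
side stop top [0.5895 0.1461 0.04  ]
side stop L [0.5357 0.1325 0.04  ]
fence side startR [ 0.6681 -0.0526  0.025 ]
fence sd top far [0.6131 0.1324 0.025 ]
```

>>> {"name": "move_arm", "arguments": {
  "claw": [0,0,0,0,0,0,0,0],
  "dp": [
    [-0.134,0.15,0],
    [-0.134,0.15,0],
    [-0.134,0.15,0],
    [-0.134,0.15,0],
    [-0.134,0.15,0],
    [-0.134,0.15,0],
    [-0.134,0.15,0],
    [-0.134,0.15,0]
  ],
  "turn": [
    [0,0,0],
    [0,0,0],
    [0,0,0],
    [0,0,0],
    [0,0,0],
    [0,0,0],
    [0,0,0],
    [0,0,0]
  ]
}}

```text
clock: 0.82
position: [0.3459, 0.3251, 0.2313]
ee_rot: [0.8, 0.6, 0.0, -0.0]
ft_force: [1.7, -0.0, 0.1]
grip_width: -0.003
```

>>> {"name": "move_arm", "arguments": {
  "claw": [0,0,0,0,0,0,0,0],
  "dp": [
    [-0.134,0.15,0],
    [-0.134,0.15,0],
    [-0.134,0.15,0],
    [-0.134,0.15,0],
    [-0.134,0.15,0],
    [-0.134,0.15,0],
    [-0.134,0.15,0],
    [-0.134,0.15,0]
  ],
  "turn": [
    [0,0,0],
    [0,0,0],
    [0,0,0],
    [0,0,0],
    [0,0,0],
    [0,0,0],
    [0,0,0],
    [0,0,0]
  ]
}}

```text
clock: 1.48
position: [0.5163, 0.0521, 0.2314]
ee_rot: [0.8, 0.6, 0.0, 0.0]
ft_force: [1.4, 1.8, 0.3]
grip_width: -0.001
```

>>> {"name": "move_arm", "arguments": {
  "claw": [0,0,0,0,0,0,0,0],
  "dp": [
    [-0.134,0.15,0],
    [-0.134,0.15,0],
    [-0.134,0.15,0],
    [0,0,0],
    [0,0,0],
    [0,0,0],
    [0,0,0],
    [0,0,0]
  ],
  "turn": [
    [0,0,0],
    [0,0,0],
    [0,0,0],
    [0,0,-0.15],
    [0,0,-0.15],
    [0,0,-0.15],
    [0,0,-0.15],
    [0,0,-0.14]
  ]
}}

```text
clock: 2.15
position: [0.5795, -0.0484, 0.2309]
ee_rot: [0.592, 0.806, -0.0, -0.0]
ft_force: [0.1, -0.7, 0.6]
grip_width: 0.002
```

Run:
```python
from h import *
import cv2,pickle
o=manip.get_obs(); im=cams.camera("wrist"); cv2.imwrite("pics/c_wrist.png",im[:,:,::-1]); pickle.dump(o,open("c.pkl","wb"))
print(o["position"],o["ee_rot"],o["joint_pos"],o["clock"],o["ft_force"])
```

```text
[ 0.57948058 -0.04844671  0.23092552] [ 5.92194338e-01  8.05795106e-01 -2.05424446e-04 -2.65644712e-04] [-0.41226606  0.24730196  0.49797519  1.60560927 -0.12092182  1.32014906
  1.97709659] 2.15 [ 0.05488253 -0.71810796  0.56191544]
```

View pics/c_wrist.png

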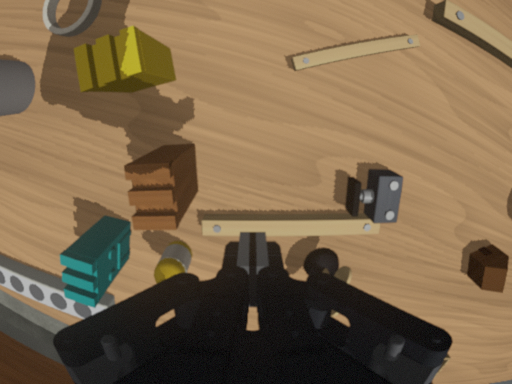

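Wrist view: the tower's battlements are at about (160,190). The fence's long top runs from (203,226) to (380,226), the stop block is at (385,196) with its pad at (353,196), and the glue is at (172,262). I'll enlarge this to measure.

Run:
```python
import cv2
im=cv2.imread("pics/c_wrist.png")
a=im[130:290,55:215]; cv2.imwrite("pics/d1.png",cv2.resize(a,None,fx=3.75,fy=3.75,interpolation=cv2.INTER_CUBIC))
a=im[140:260,200:420]; cv2.imwrite("pics/d2.png",cv2.resize(a,None,fx=3.6,fy=3.6,interpolation=cv2.INTER_CUBIC))
```

```text
(no output)
```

View pics/d1.png

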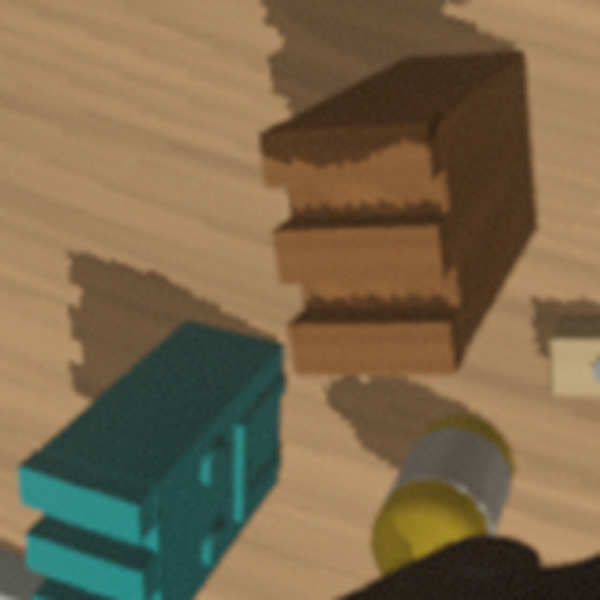

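View pics/d2.png

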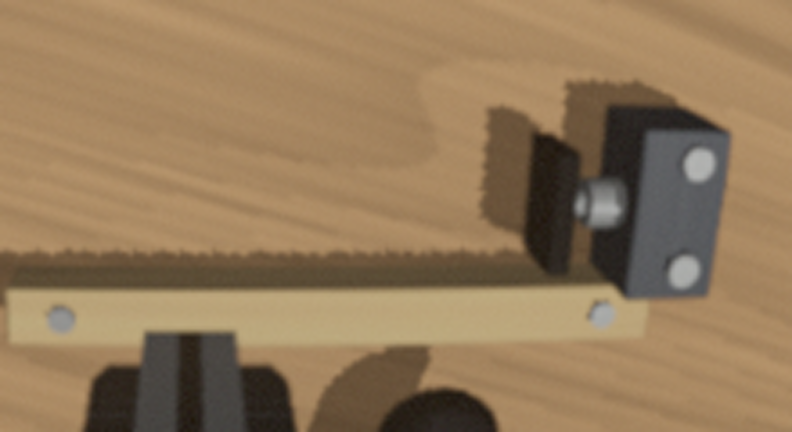

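```bash
cat >> h.py <<'E'
from scipy.spatial.transform import Rotation as R
def wr(o,u,v,z):
    i=cams.camera_info("wrist"); T=i["tool_from_camera"]
    a=np.array([u-i["cx"],v-i["cy"]])/i["fx"]; r=np.hypot(*a)
    d=np.array([np.sin(r)*a[0]/r,np.sin(r)*a[1]/r,np.cos(r)])
    Q=R.from_quat(o["ee_rot"]).as_matrix()
    d=Q@T[:3,:3]@d; c=np.array(o["position"])+Q@T[:3,3]
    return c+d*(z-c[2])/d[2]
E
python3 - <<'E'
from h import *
import pickle
np.set_printoptions(precision=4,suppress=True)
o=pickle.load(open("c.pkl","rb"))
d1=lambda x,y,z: wr(o,55+x/3.75,130+y/3.75,z)
d2=lambda x,y,z: wr(o,200+x/3.6,140+y/3.6,z)
S=d2(8,290,.025); E=d2(648,285,.025); Sb=d2(10,345,.025); Eb=d2(645,336,.025)
print("fence",S,E,Sb,Eb,np.linalg.norm(E-S),np.linalg.norm(Sb-S))
dr=(E-S)+(Eb-Sb); dr/=np.linalg.norm(dr); print("dir deg",np.degrees(np.arctan2(dr[1],dr[0])),[np.degrees(np.arctan2(*(q-p)[[1,0]])) for p,q in((S,E),(Sb,Eb))])
n=np.array([-dr[1],dr[0],0]); M=(S+E)/2
f=lambda p: np.array([(p-M)@dr,(p-M)@n])*1000
for nm,p in [("top L",d1(262,135,.125)),("top near back",d1(432,120,.125)),("topR low",d1(460,373,.125)),("topL low",d1(296,373,.125)),("foot back up",d1(524,52,0)),("foot back low",d1(535,230,0)),
 ("fS",S),("fE",E),("Sb",Sb),("Eb",Eb),("stop TL",d2(645,130,.04)),("stop TR",d2(730,131,.04)),("stop BL",d2(628,296,.04)),("stop BR",d2(708,296,.04)),
 ("pad top",d2(580,155,.035)),("pad bot",d2(568,272,.035)),("pad L",d2(534,134,.035)),("pad base?",d2(528,245,.0)),
 ("glue top",sc(408,325,.11)),("glue side",sd(523,103,.11)),("tree",sc(683,290,.005)),("turq near",wr(o,55+280/3.75,130+345/3.75,0)),("turq top",sc(245,385,.125)),("yellow top",sc(130,100,.125)),("yel side",sd(400,300,.125)),("turq side",sd(645,150,.125))]:
    print(nm,p,f(p))
print(repr(M),repr(dr),repr(n))
E
```

```text
fence [ 0.6661 -0.088   0.025 ] [0.5953 0.1383 0.025 ] [ 0.687  -0.0821  0.025 ] [0.6149 0.1469 0.025 ] 0.23708819858903793 0.02176897580145119
dir deg 107.42207280153076 [np.float64(107.36095292264272), np.float64(107.4824469881677)]
top L [ 0.5917 -0.1655  0.125 ] [-170.2165   94.2513]
top near back [ 0.5759 -0.1241  0.125 ] [-126.0036   96.9383]
topR low [ 0.6367 -0.1032  0.125 ] [-124.2241   32.7454]
topL low [ 0.6514 -0.1457  0.125 ] [-169.186    31.4094]
foot back up [ 0.5782 -0.1254  0.    ] [-127.9539   95.1431]
foot back low [ 0.6386 -0.1055  0.    ] [-127.0016   31.6244]
fS [ 0.6661 -0.088   0.025 ] [-118.544     0.1265]
fE [0.5953 0.1383 0.025 ] [118.544   -0.1265]
Sb [ 0.687  -0.0821  0.025 ] [-119.1847  -21.6331]
Eb [0.6149 0.1469 0.025 ] [120.8317 -21.3802]
stop TL [0.5396 0.1033 0.04  ] [101.85    63.5322]
stop TR [0.5292 0.1359 0.04  ] [136.0405  63.7067]
stop BL [0.5977 0.1234 0.04  ] [103.6506   2.118 ]
stop BR [0.5886 0.1558 0.04  ] [137.2403   1.033 ]
pad top [0.556  0.0858 0.035 ] [80.2432 53.0969]
pad bot [0.5971 0.0992 0.035 ] [80.7278  9.929 ]
pad L [0.5544 0.0668 0.035 ] [62.5539 60.3563]
pad base? [0.6008 0.096  0.    ] [76.5248  7.3359]
glue top [ 0.7333 -0.1067  0.11  ] [-156.5803  -58.4338]
glue side [ 0.7373 -0.1108  0.11  ] [-161.6634  -61.013 ]
tree [0.6943 0.0956 0.005 ] [ 48.1678 -81.7749]
turq near [ 0.7144 -0.1918  0.    ] [-232.1053  -14.8636]
turq top [ 0.749 -0.207  0.125] [-256.8983  -43.3129]
yellow top [ 0.5052 -0.2053  0.125 ] [-182.3566  188.8029]
yel side [ 0.509  -0.2082  0.125 ] [-186.1749  186.0091]
turq side [ 0.7459 -0.211   0.125 ] [-259.8182  -39.1812]
array([0.6307, 0.0252, 0.025 ]) array([-0.2994,  0.9541,  0.    ]) array([-0.9541, -0.2994,  0.    ])
```

Everything agrees with the sizes given: fence 237–240 mm long and 22 thick, stop 34 × 62. In the fence frame the tower's centre is at (−148, 64) and its yaw is about −1°. I'll go behind its front and descend.

>>> {"name": "move_arm", "arguments": {
  "claw": [0,0,0,0,0,0,0,0],
  "dp": [
    [-0.194,0.009,0],
    [-0.194,0.009,0],
    [-0.194,0.009,0],
    [-0.194,0.009,0],
    [0,0,0.155],
    [0,0,0.155],
    [0,0,0.155],
    [0,0,0.155]
  ],
  "turn": [
    [0,0,0],
    [0,0,0],
    [0,0,0],
    [0,0,0],
    [0,0,0],
    [0,0,0],
    [0,0,0],
    [0,0,0]
  ]
}}

```text
clock: 2.87
position: [0.6318, -0.1948, 0.1056]
ee_rot: [0.596, 0.803, 0.0, -0.0]
ft_force: [1.5, 0.4, 1.1]
grip_width: -0.002
```

```bash
cat >> h.py <<'E'
M=np.array([0.6307, 0.0252, 0.]); DR=np.array([-0.2994,  0.9541,  0.    ]); N=np.array([-0.9541, -0.2994,  0.    ])
F=lambda p: np.array([(np.array(p)-M)@DR,(np.array(p)-M)@N,p[2]])*1000
FF=lambda p: np.array([p@DR,p@N,p[2]])
def st():
    np.set_printoptions(precision=2,suppress=True)
    o=manip.get_obs(); print("t",o["clock"],"fence",F(o["position"]),"force",FF(o["ft_force"]),"yaw",np.degrees(2*np.arctan2(o["ee_rot"][1],o["ee_rot"][0])),"j",o["joint_pos"],"w",o["grip_width"]); return o
E
python3 -c "from h import *;st()"
```

```text
t 2.8667 fence [-210.2    64.84  105.64] force [-0.04 -1.59  1.13] yaw 106.85311908080364 j [-0.15  0.54  0.52  1.53 -0.28  1.15  2.29] w -0.001512299685121169
```

>>> {"name": "move_arm", "arguments": {
  "claw": [0,0,0,0,0,0,0,0],
  "dp": [
    [0.035,0,0],
    [0.035,0,0],
    [0.03,0,0],
    [0.03,0,0],
    [0.03,0,0],
    [0.03,0,0],
    [0.03,0,0],
    [0.03,0,0]
  ],
  "turn": [
    [0,0,0],
    [0,0,0],
    [0,0,0],
    [0,0,0],
    [0,0,0],
    [0,0,0],
    [0,0,0],
    [0,0,0]
  ]
}}

```text
clock: 3.53
position: [0.6174, -0.1462, 0.1079]
ee_rot: [0.595, 0.804, 0.0, 0.0]
ft_force: [0.4, -0.4, -0.1]
grip_width: 0.002
```

```bash
python3 -c "
from h import *;st()
import cv2;cv2.imwrite('pics/e.png',cv2.resize(cams.camera('scene')[185:285,170:320,::-1],None,fx=5,fy=5,interpolation=2))"
```

```text
t 3.5333 fence [-159.55   64.02  107.88] force [-0.46 -0.27 -0.08] yaw 107.04393721532553 j [-0.23  0.48  0.52  1.6  -0.26  1.13  2.22] w 0.0018015659095826921
```

View pics/e.png

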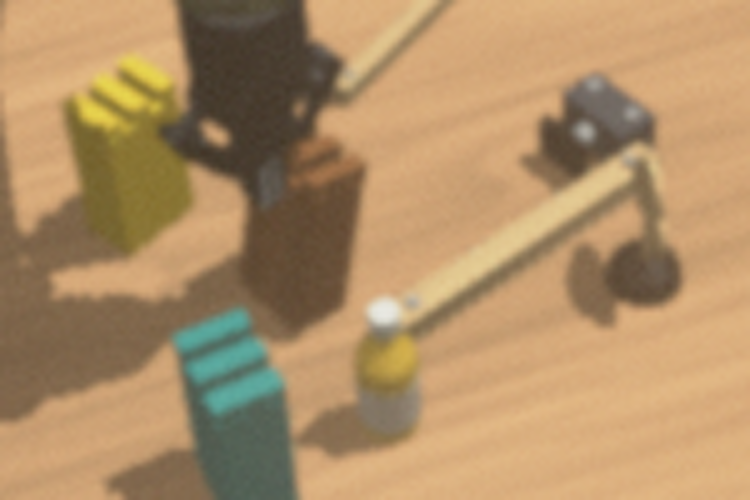

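The tower is tilting about its back edge, with its top at about (330,155) in the crop. I'll keep pushing.

>>> {"name": "move_arm", "arguments": {
  "claw": [0,0,0,0,0,0,0,0],
  "dp": [
    [0.03,0,0],
    [0.03,0,0],
    [0.03,0,0],
    [0.03,0,0],
    [0.02,0,0],
    [0,0,0],
    [0,0,0],
    [0,0,0]
  ],
  "turn": [
    [0,0,0],
    [0,0,0],
    [0,0,0],
    [0,0,0],
    [0,0,0],
    [0,0,0],
    [0,0,0],
    [0,0,0]
  ]
}}

```text
clock: 4.25
position: [0.6092, -0.1204, 0.1073]
ee_rot: [0.595, 0.804, -0.0, 0.0]
ft_force: [-0.5, -0.3, -0.3]
grip_width: 0.004
```

```bash
python3 -c "
from h import *;st()
import cv2;cv2.imwrite('pics/e2.png',cv2.resize(cams.camera('scene')[185:285,170:320,::-1],None,fx=5,fy=5,interpolation=2))"
```

```text
t 4.25 fence [-132.48   64.14  107.35] force [-0.15  0.52 -0.26] yaw 107.02784628360997 j [-0.28  0.45  0.52  1.64 -0.24  1.11  2.17] w 0.0039464622613834075
```

View pics/e2.png

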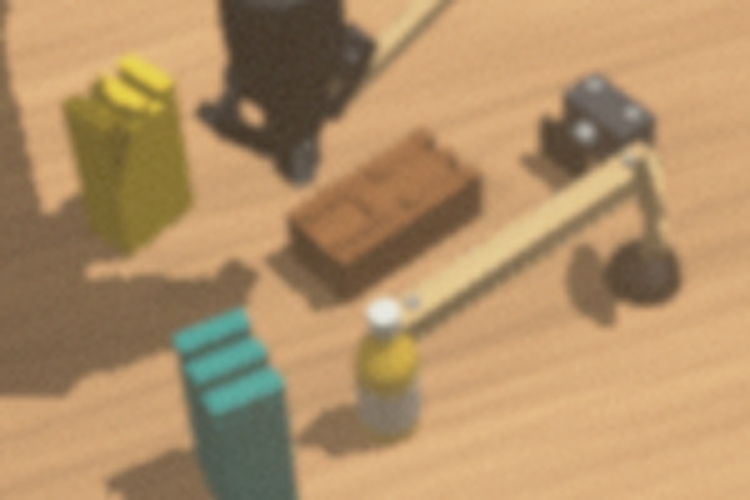

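It is down on its back with the door facing up, at about (385,210) in the crop. I'll move to its free side and open the claw, so that two finger edges push it square.

>>> {"name": "move_arm", "arguments": {
  "claw": [0,0,0.6,0.6,0.6,0.6],
  "dp": [
    [0.11,-0.1,0],
    [0.11,-0.1,0],
    [0.1,-0.1,0],
    [0,-0.1,0],
    [0,0,0],
    [0,0,0]
  ],
  "turn": [
    [0,0,-0.009],
    [0,0,0],
    [0,0,0],
    [0,0,0],
    [0,0,0],
    [0,0,0]
  ]
}}

```text
clock: 4.8
position: [0.5135, -0.0832, 0.1077]
ee_rot: [0.592, 0.806, 0.001, 0.0]
ft_force: [0.8, -0.4, 0.6]
grip_width: 0.563
```

```bash
python3 -c "
from h import *;o=st()
import cv2,pickle;pickle.dump(o,open('f.pkl','wb'));cv2.imwrite('pics/f.png',cams.camera('wrist')[:,:,::-1]);cv2.imwrite('pics/f2.png',cv2.resize(cams.camera('scene')[185:285,170:320,::-1],None,fx=5,fy=5,interpolation=2))"
```

```text
t 4.8 fence [-68.31 144.3  107.69] force [-0.64 -0.61  0.58] yaw 107.39810977070731 j [-0.4   0.22  0.53  1.91 -0.13  1.04  2.06] w 0.5626390252930219
```

View pics/f.png

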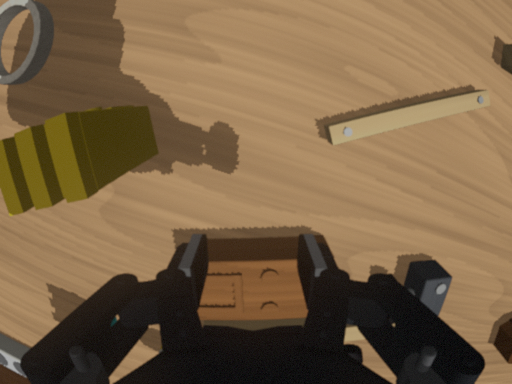

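View pics/f2.png

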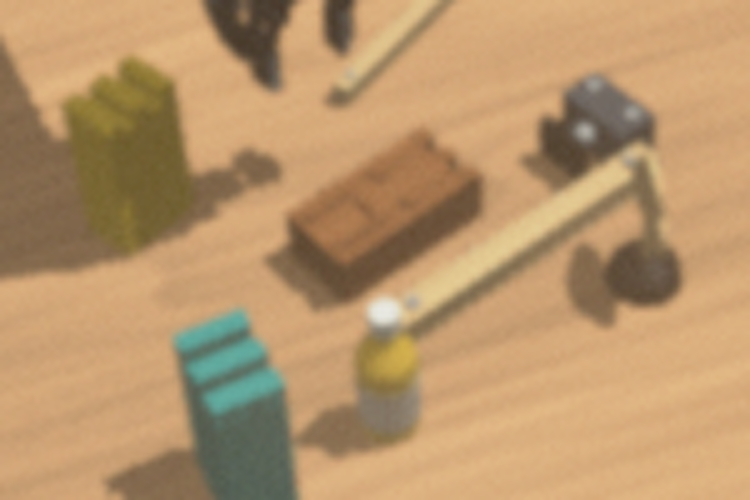

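```bash
python3 -c "
from h import *;import pickle
o=pickle.load(open('f.pkl','rb'))
for x,y in [(290,215),(345,265),(480,182),(422,130)]: print(F(px('scene',170+x/5,185+y/5,.044)))
print('look',F(wr(o,333,140,.01)),F(wr(o,332,128,.01)), 'pushed side', F(wr(o,210,262,.044)),F(wr(o,300,262,.044)))
"
```

```text
[-122.79598738   91.13523374   44.        ]
[-121.94132145   30.94648765   44.        ]
[-4.42867135 29.41593502 44.        ]
[-2.03320396 95.37714994 44.        ]
look [ -0.69043374 190.50770413  10.        ] [ -2.02865621 200.51554881  10.        ] pushed side [-101.76397461   96.76120185   44.        ] [-29.12867225  96.65866587  44.        ]
```

>>> {"name": "move_arm", "arguments": {
  "claw": [0.6,0.6,0.6,0.6,0.6,0.6,0.6,0.6],
  "dp": [
    [0.03,0,0.12],
    [0,0,0.12],
    [0,0,0.12],
    [0,0,0.1],
    [0,0.05,0],
    [0,0.05,0],
    [0,0.05,0],
    [0,0,0]
  ],
  "turn": [
    [0,0,0],
    [0,0,0],
    [0,0,0],
    [0,0,0],
    [0,0,0],
    [0,0,0],
    [0,0,0],
    [0,0,0]
  ]
}}

```text
clock: 5.57
position: [0.5443, -0.067, 0.0169]
ee_rot: [0.591, 0.807, 0.001, 0.002]
ft_force: [0.4, 1.0, 0.4]
grip_width: 0.594
```

```bash
python3 -c "
from h import *;o=st()"
```

```text
t 5.5667 fence [-62.07 110.05  16.87] force [ 0.81 -0.69  0.45] yaw 107.54863855582305 j [-0.36  0.42  0.48  1.9  -0.25  0.88  2.11] w 0.5936909123084785
```

>>> {"name": "move_arm", "arguments": {
  "claw": [0.6,0.6,0.6,0.6,0.6,0.6,0.6,0.6],
  "dp": [
    [0,0.018,0],
    [0,0.018,0],
    [0,0.018,0],
    [0,0.018,0],
    [0,0.015,0],
    [0,0.015,0],
    [0,0.015,0],
    [0,0.015,0]
  ],
  "turn": [
    [0,0,0],
    [0,0,0],
    [0,0,0],
    [0,0,0],
    [0,0,0],
    [0,0,0],
    [0,0,0],
    [0,0,0]
  ]
}}

```text
clock: 6.23
position: [0.5659, -0.0602, 0.0153]
ee_rot: [0.592, 0.806, -0.0, -0.0]
ft_force: [-3.5, -1.0, 1.3]
grip_width: 0.602
```

```bash
python3 -c "
from h import *;o=st()
import cv2;cv2.imwrite('pics/g2.png',cv2.resize(cams.camera('scene')[185:285,170:320,::-1],None,fx=5,fy=5,interpolation=2))"
```

```text
t 6.2333 fence [-62.07  87.42  15.27] force [0.11 3.62 1.3 ] yaw 107.43771631524538 j [-0.36  0.46  0.47  1.84 -0.26  0.9   2.11] w 0.6016841347929957
```

View pics/g2.png

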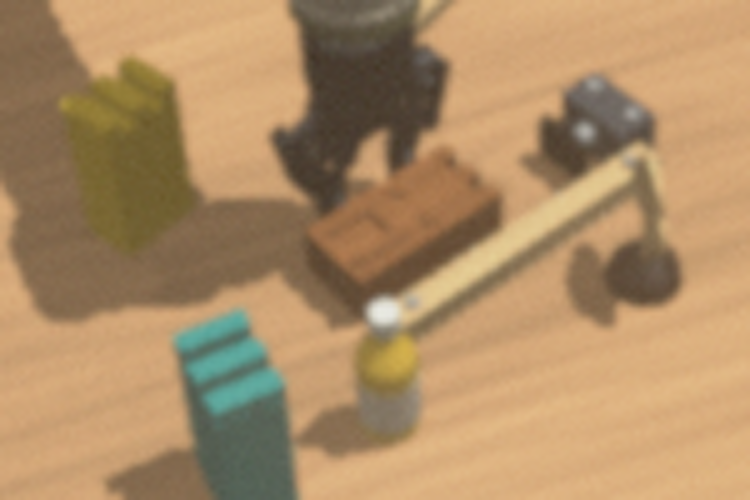

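>>> {"name": "move_arm", "arguments": {
  "claw": [0.6,0.6,0.6,0.6],
  "dp": [
    [0,0.012,0],
    [0,0.012,0],
    [0,0.01,0],
    [0,0.008,0]
  ],
  "turn": [
    [0,0,0],
    [0,0,0],
    [0,0,0],
    [0,0,0]
  ]
}}

```text
clock: 6.62
position: [0.574, -0.0575, 0.0152]
ee_rot: [0.592, 0.806, 0.0, -0.0]
ft_force: [-2.3, -0.6, 0.4]
grip_width: 0.599
```

```bash
python3 -c "
from h import *;o=st()"
```

```text
t 6.6167 fence [-61.95  78.9   15.19] force [0.09 2.38 0.37] yaw 107.45251510151414 j [-0.36  0.48  0.47  1.82 -0.27  0.9   2.1 ] w 0.5989429065256695
```

>>> {"name": "move_arm", "arguments": {
  "claw": [0.6,0.6,0.6],
  "dp": [
    [0,0.005,0],
    [0,0.005,0],
    [0,0.004,0]
  ],
  "turn": [
    [0,0,0],
    [0,0,0],
    [0,0,0]
  ]
}}

```text
clock: 6.87
position: [0.5765, -0.0568, 0.0152]
ee_rot: [0.592, 0.806, 0.0, -0.0]
ft_force: [-1.4, -0.2, 0.4]
grip_width: 0.601
```

```bash
python3 -c "
from h import *;o=st()"
```

```text
t 6.8667 fence [-61.97  76.25  15.22] force [0.23 1.36 0.45] yaw 107.4477888402681 j [-0.36  0.48  0.47  1.82 -0.27  0.91  2.1 ] w 0.6005471015136127
```

>>> {"name": "move_arm", "arguments": {
  "claw": [0.6,0.6],
  "dp": [
    [0,0.004,0],
    [0,0.003,0]
  ],
  "turn": [
    [0,0,0],
    [0,0,0]
  ]
}}

```text
clock: 7.03
position: [0.5775, -0.0564, 0.0152]
ee_rot: [0.592, 0.806, -0.0, -0.0]
ft_force: [-5.8, -0.0, 3.8]
grip_width: 0.6
```

>>> {"name": "move_arm", "arguments": {
  "claw": [0.6],
  "dp": [
    [0,0.003,0]
  ],
  "turn": [
    [0,0,0]
  ]
}}

```text
clock: 7.12
position: [0.5775, -0.0564, 0.0152]
ee_rot: [0.592, 0.806, -0.0, -0.001]
ft_force: [-9.2, -1.8, 5.9]
grip_width: 0.597
```

```bash
python3 -c "
from h import *;o=st()"
```

```text
t 7.1167 fence [-61.95  75.19  15.18] force [1.05 9.29 5.91] yaw 107.42642816088568 j [-0.36  0.48  0.47  1.81 -0.27  0.91  2.1 ] w 0.5965846442264258
```

The force rose to 9 N at y = 75.2, where a flush tower should be (64 + 11). I'll back off and look.

>>> {"name": "move_arm", "arguments": {
  "claw": [0.6,0.6,0.6,0.6,0.6,0.6,0.6,0.6],
  "dp": [
    [0,-0.005,0],
    [0,-0.01,0],
    [0,-0.04,0],
    [0,-0.15,0],
    [0,0,-0.15],
    [0,0,-0.15],
    [0,0,-0.15],
    [0,0,0]
  ],
  "turn": [
    [0,0,0],
    [0,0,0],
    [0,0,0],
    [0,0,0],
    [0,0,0],
    [0,0,0],
    [0,0,0],
    [0,0,0]
  ]
}}

```text
clock: 7.78
position: [0.542, -0.0692, 0.1109]
ee_rot: [0.592, 0.806, 0.003, 0.003]
ft_force: [0.6, 0.7, 0.7]
grip_width: 0.603
```

```bash
python3 -c "
from h import *;o=st()
import cv2,pickle;pickle.dump(o,open('g.pkl','wb'));cv2.imwrite('pics/h.png',cams.camera('wrist')[:,:,::-1]);cv2.imwrite('pics/h2.png',cv2.resize(cams.camera('scene')[185:285,170:320,::-1],None,fx=5,fy=5,interpolation=2))"
```

```text
t 7.7833 fence [-63.5 112.9 110.9] force [ 0.52 -0.82  0.69] yaw 107.4025946016851 j [-0.41  0.27  0.53  1.85 -0.16  1.05  2.05] w 0.6031542509481366
```

View pics/h.png

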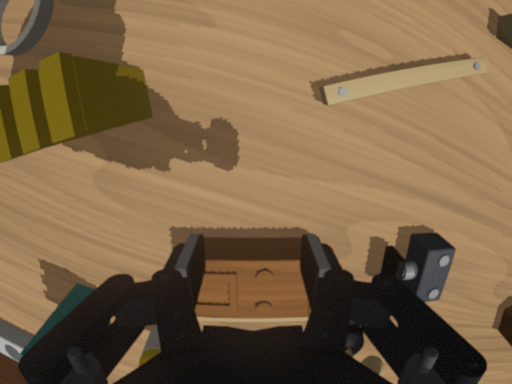

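View pics/h2.png

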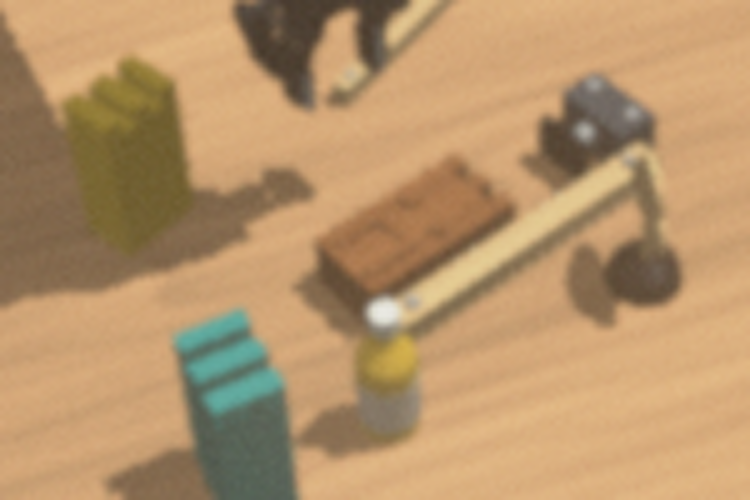

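Flush: no gap shows between the tower and the fence. Next I'll close the claw and come down behind the foot on its centre line, keeping the gripper body clear of the glue.

>>> {"name": "move_arm", "arguments": {
  "claw": [0,0,0,0,0,0,0,0],
  "dp": [
    [-0.119,0.101,0],
    [-0.119,0.101,0],
    [-0.119,0.101,0],
    [-0.119,0.101,0],
    [0,0,0.15],
    [0,0,0.1],
    [0,0,0],
    [0,0,0]
  ],
  "turn": [
    [0,0,0],
    [0,0,0],
    [0,0,0],
    [0,0,0],
    [0,0,0],
    [0,0,0],
    [0,0,0],
    [0,0,0]
  ]
}}

```text
clock: 8.55
position: [0.6433, -0.135, 0.0534]
ee_rot: [0.592, 0.806, -0.001, -0.002]
ft_force: [0.8, -0.4, -0.0]
grip_width: 0.004
```

```bash
python3 -c "
from h import *;o=st()
import cv2,pickle;cv2.imwrite('pics/i.png',cams.camera('wrist')[:,:,::-1]);cv2.imwrite('pics/i2.png',cv2.resize(cams.camera('scene')[185:285,170:320,::-1],None,fx=5,fy=5,interpolation=2))"
```

```text
t 8.55 fence [-156.6    35.95   53.37] force [-0.63 -0.67 -0.01] yaw 107.43397194362323 j [-0.23  0.59  0.5   1.57 -0.31  1.06  2.23] w 0.003887329111691963
```

View pics/i.png

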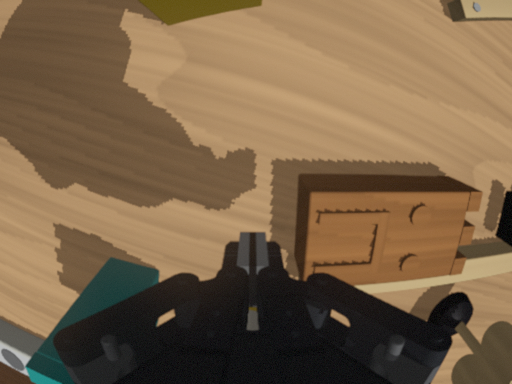

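View pics/i2.png

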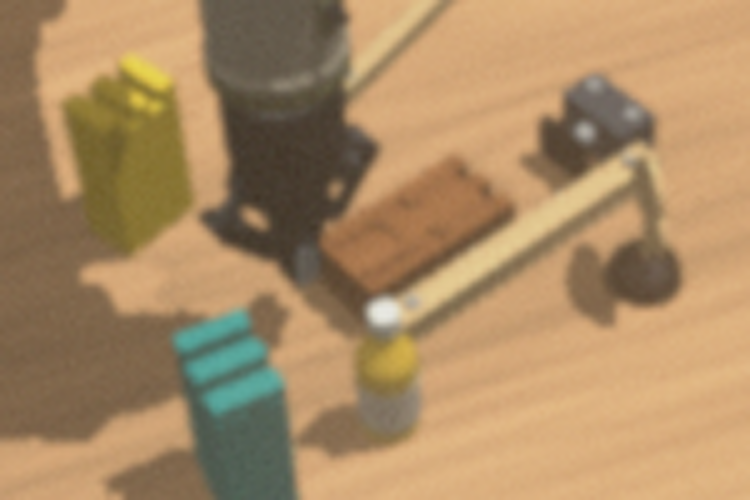

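```bash
python3 -c "
from h import *
np.set_printoptions(precision=1,suppress=True)
for x,y in [(305,280),(215,215),(245,240),(375,150),(345,195),(325,215),(330,200)]:
  for yy in (36,):
    a=F(px('scene',170+x/5,185+y/5,0.0));b=F(px('scene',170+x/5,185+y/5,0.3)); t=(yy-a[1])/(b[1]-a[1]); print((x,y),a+t*(b-a))
"
```

```text
(305, 280) [-151.1   36.    46.7]
(215, 215) [-210.    36.   151.4]
(245, 240) [-191.8   36.   115.6]
(375, 150) [-88.1  36.  126. ]
(345, 195) [-114.1   36.   102.1]
(325, 215) [-130.9   36.    95.1]
(330, 200) [-126.1   36.   105.8]
```

The knuckles sit about 45 mm above the tip, so they clear the tower with the tip at z = 20 mm.

>>> {"name": "move_arm", "arguments": {
  "claw": [0,0,0,0,0,0],
  "dp": [
    [0,0.018,0.08],
    [0,0,0.085],
    [0,0,0],
    [0.03,0,0],
    [0.02,0,0],
    [0,0,0]
  ],
  "turn": [
    [0,0,0],
    [0,0,0],
    [0,0,0],
    [0,0,0],
    [0,0,0],
    [0,0,0]
  ]
}}

```text
clock: 9.15
position: [0.6459, -0.123, 0.0235]
ee_rot: [0.591, 0.807, 0.001, 0.0]
ft_force: [0.0, 0.4, 0.9]
grip_width: 0.003
```

```bash
python3 -c "
from h import *;o=st()"
```

```text
t 9.15 fence [-145.96   29.87   23.53] force [ 0.4  -0.14  0.86] yaw 107.52266153535547 j [-0.23  0.62  0.48  1.59 -0.33  1.01  2.22] w 0.0027329846142031024
```

Run:
```python
import cv2,numpy as np
im=cv2.imread("pics/c_wrist.png")
a=im[170:224,335:405]; a=np.clip(a.astype(float)*2.2,0,255).astype('uint8'); cv2.imwrite("pics/j.png",cv2.resize(a,None,fx=11,fy=11,interpolation=cv2.INTER_CUBIC))
```

```text
(no output)
```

View pics/j.png

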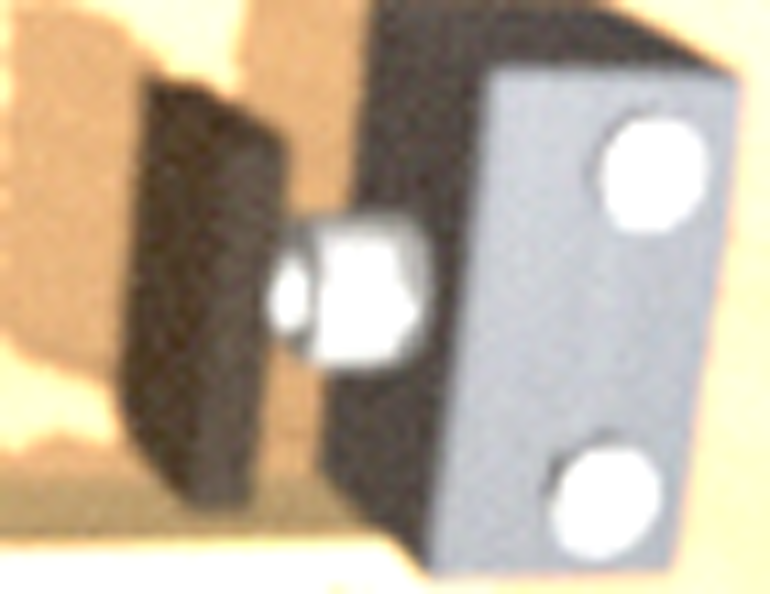

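>>> {"name": "move_arm", "arguments": {
  "claw": [0,0,0,0],
  "dp": [
    [0.02,-0.012,0.015],
    [0.015,0,0],
    [0.015,0,0],
    [0.015,0,0]
  ],
  "turn": [
    [0,0,0],
    [0,0,0],
    [0,0,0],
    [0,0,0]
  ]
}}

```text
clock: 9.48
position: [0.6389, -0.1132, 0.0194]
ee_rot: [0.592, 0.806, -0.0, 0.0]
ft_force: [0.5, -2.0, -1.0]
grip_width: -0.001
```

```bash
python3 -c "
from h import *;o=st()"
```

```text
t 9.4833 fence [-134.51   33.65   19.44] force [-2.03  0.11 -1.03] yaw 107.4158254594183 j [-0.25  0.61  0.48  1.62 -0.32  0.99  2.21] w -0.0005357311989138264
```

```bash
python3 -c "
from h import *;import pickle
o=pickle.load(open('c.pkl','rb'))
np.set_printoptions(precision=1,suppress=True)
g=lambda x,y,z:F(wr(o,335+x/11,170+y/11,z))
for z in (.0,.004,.01): print(g(150,85,z),g(125,400,z))
for z in (.032,.036,.04): print('top front',g(190,505,z),'rear',g(285,140,z),g(245,505,z))
o=pickle.load(open('g.pkl','rb'));print('tower foot edge h',F(wr(o,200,300,.044)))
"
```

```text
[75.1 50.7  0. ] [75.8  9.8  0. ]
[73.7 51.8  4. ] [74.4 11.3  4. ]
[71.6 53.3 10. ] [72.3 13.5 10. ]
top front [74.2  8.4 32. ] rear [81.1 52.7 32. ] [81.2  8.2 32. ]
top front [72.7 10.  36. ] rear [79.5 53.8 36. ] [79.7  9.9 36. ]
top front [71.2 11.6 40. ] rear [77.9 54.9 40. ] [78.1 11.5 40. ]
tower foot edge h [-109.5   22.    44. ]
```

The picture puts the pad face at x ≈ 74 in the fence frame, so I expect contact at TCP x ≈ −65. I'll slide up to about −80 first.

>>> {"name": "move_arm", "arguments": {
  "claw": [0,0,0,0,0,0,0,0],
  "dp": [
    [0.018,0.003,0],
    [0.02,0.003,0],
    [0.02,0,0],
    [0.02,0,0],
    [0.02,0,0],
    [0.02,0,0],
    [0.02,0,0],
    [0.015,0,0]
  ],
  "turn": [
    [0,0,0],
    [0,0,0],
    [0,0,0],
    [0,0,0],
    [0,0,0],
    [0,0,0],
    [0,0,0],
    [0,0,0]
  ]
}}

```text
clock: 10.15
position: [0.6307, -0.0837, 0.0193]
ee_rot: [0.592, 0.806, -0.0, 0.0]
ft_force: [-1.4, -5.0, 0.6]
grip_width: 0.004
```

```bash
python3 -c "
from h import *;o=st()
import cv2,pickle;pickle.dump(o,open('k.pkl','wb'));cv2.imwrite('pics/k.png',cams.camera('wrist')[:,:,::-1])"
```

```text
t 10.15 fence [-103.88   32.63   19.31] force [-4.33  2.88  0.61] yaw 107.41205566355954 j [-0.3   0.59  0.48  1.66 -0.31  0.98  2.16] w 0.0035242080521098577
```

View pics/k.png

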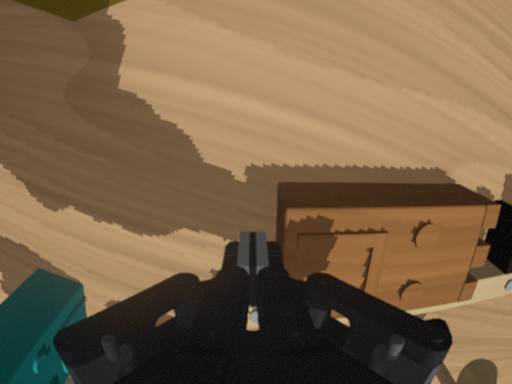

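```bash
python3 -c "
from h import *;import pickle
o=pickle.load(open('k.pkl','rb'))
np.set_printoptions(precision=1,suppress=True)
for u,v in [(285,207),(498,206),(475,278)]: print(F(wr(o,u,v,.044)))
print('edge near gripper low',F(wr(o,277,185,0.0)))
import cv2;cv2.imwrite('pics/k2.png',cv2.resize(cams.camera('scene')[185:265,200:320,::-1],None,fx=6,fy=6,interpolation=2))"
```

```text
[-89.4  65.1  44. ]
[33.5 63.6 44. ]
[31.6 17.3 44. ]
edge near gripper low [-89.2  62.3   0. ]
```

View pics/k2.png

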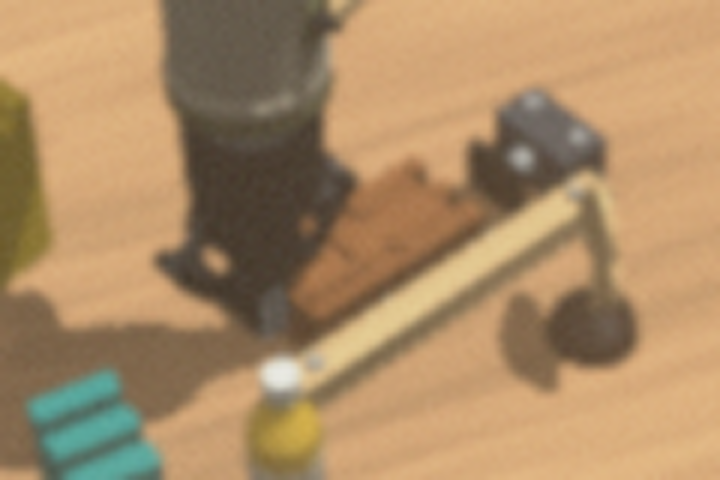

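>>> {"name": "move_arm", "arguments": {
  "claw": [0,0,0,0,0,0,0,0],
  "dp": [
    [0.018,0,0],
    [0.018,0,0],
    [0.018,0,0],
    [0.018,0,0],
    [0.018,0,0],
    [0.018,0,0],
    [0.018,0,0],
    [0.01,0,0]
  ],
  "turn": [
    [0,0,0],
    [0,0,0],
    [0,0,0],
    [0,0,0],
    [0,0,0],
    [0,0,0],
    [0,0,0],
    [0,0,0]
  ]
}}

```text
clock: 10.92
position: [0.6228, -0.0567, 0.0193]
ee_rot: [0.592, 0.806, 0.0, -0.0]
ft_force: [-0.6, -3.4, 0.1]
grip_width: 0.001
```

```bash
python3 -c "
from h import *;o=st()
import cv2,pickle;pickle.dump(o,open('l.pkl','wb'));cv2.imwrite('pics/l2.png',cv2.resize(cams.camera('scene')[185:265,200:320,::-1],None,fx=6,fy=6,interpolation=2))"
```

```text
t 10.9167 fence [-75.76  32.07  19.3 ] force [-3.03  1.63  0.11] yaw 107.46990966291129 j [-0.35  0.57  0.48  1.69 -0.31  0.96  2.12] w 0.0009991181830666185
```

View pics/l2.png

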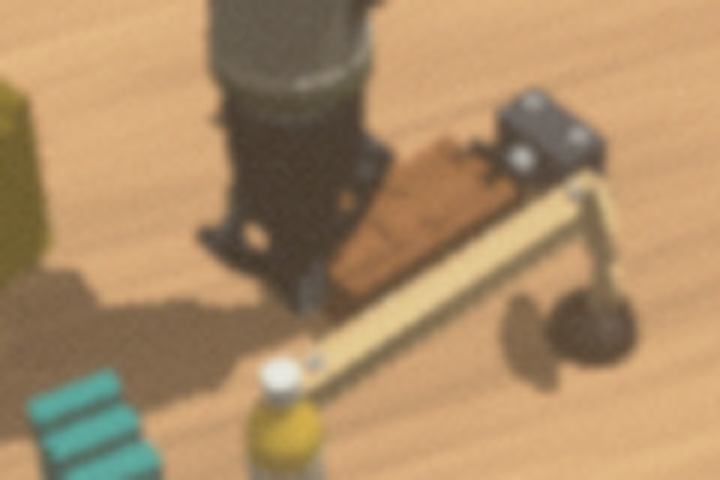

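Close to the pad now, so small steps with feel.

>>> {"name": "move_arm", "arguments": {
  "claw": [0,0,0,0],
  "dp": [
    [0.005,0,0],
    [0.005,0,0],
    [0.005,0,0],
    [0.004,0,0]
  ],
  "turn": [
    [0,0,0],
    [0,0,0],
    [0,0,0],
    [0,0,0]
  ]
}}

```text
clock: 11.3
position: [0.6218, -0.0536, 0.0193]
ee_rot: [0.592, 0.806, 0.0, 0.0]
ft_force: [-0.5, -2.2, 0.2]
grip_width: 0.002
```

>>> {"name": "move_arm", "arguments": {
  "claw": [0,0],
  "dp": [
    [0.005,0,0],
    [0.004,0,0]
  ],
  "turn": [
    [0,0,0],
    [0,0,0]
  ]
}}

```text
clock: 11.47
position: [0.6213, -0.0518, 0.0193]
ee_rot: [0.592, 0.806, 0.0, -0.0]
ft_force: [0.3, -1.6, 0.7]
grip_width: -0.001
```

>>> {"name": "move_arm", "arguments": {
  "claw": [0,0],
  "dp": [
    [0.004,0,0],
    [0.004,0,0]
  ],
  "turn": [
    [0,0,0],
    [0,0,0]
  ]
}}

```text
clock: 11.63
position: [0.6208, -0.0502, 0.0193]
ee_rot: [0.592, 0.806, 0.0, -0.0]
ft_force: [0.6, -1.7, -0.0]
grip_width: -0.002
```

>>> {"name": "move_arm", "arguments": {
  "claw": [0,0],
  "dp": [
    [0.004,0,0],
    [0.004,0,0]
  ],
  "turn": [
    [0,0,0],
    [0,0,0]
  ]
}}

```text
clock: 11.8
position: [0.6203, -0.0491, 0.0193]
ee_rot: [0.592, 0.806, 0.0, 0.0]
ft_force: [2.3, -3.8, -0.6]
grip_width: 0.002
```

```bash
python3 -c "
from h import *;o=st()
import cv2,pickle;pickle.dump(o,open('m.pkl','wb'));cv2.imwrite('pics/m.png',cams.camera('wrist')[:,:,::-1]);cv2.imwrite('pics/m2.png',cv2.resize(cams.camera('scene')[185:265,200:320,::-1],None,fx=6,fy=6,interpolation=2))"
```

```text
t 11.8 fence [-67.76  32.13  19.31] force [-4.28 -1.06 -0.63] yaw 107.43919635690655 j [-0.36  0.56  0.48  1.7  -0.3   0.96  2.1 ] w 0.0016333981964220755
```

View pics/m.png

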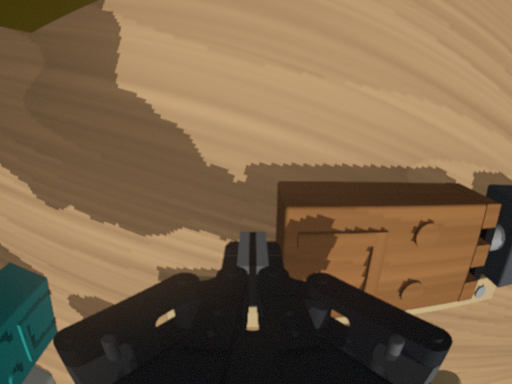

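View pics/m2.png

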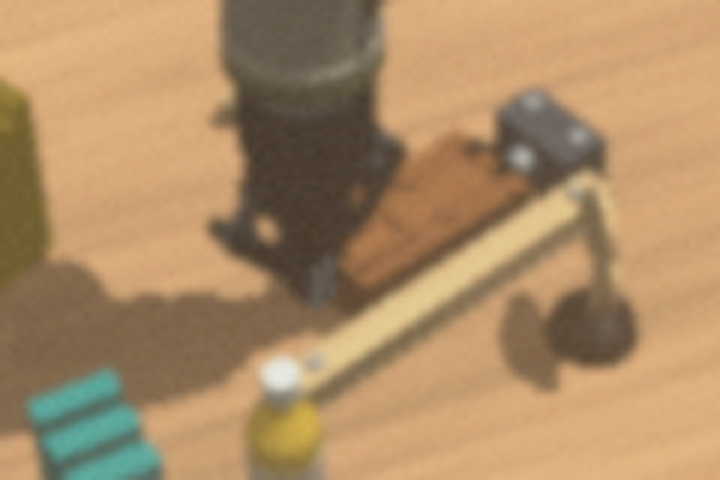

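Run:
```python
import cv2
im=cv2.imread("pics/m.png")
cv2.imwrite("pics/m3.png",cv2.resize(im[170:320,262:512],None,fx=3.2,fy=3.2,interpolation=cv2.INTER_CUBIC))
```

```text
(no output)
```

View pics/m3.png

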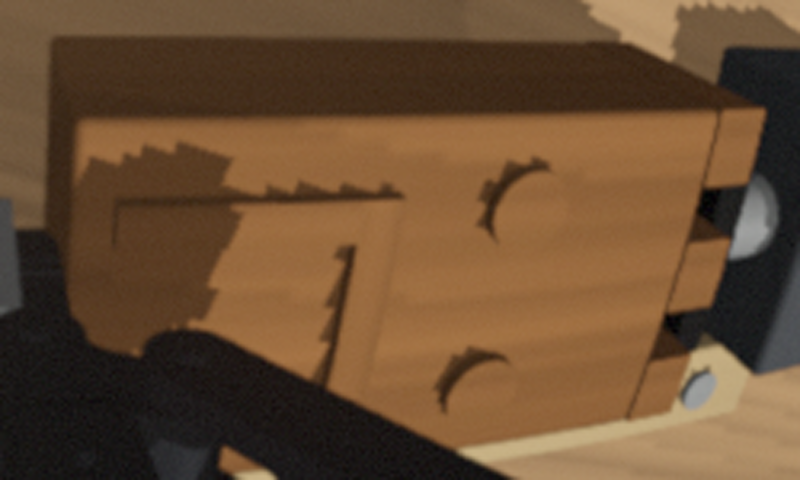

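```bash
python3 -c "
from h import *;import pickle
o=pickle.load(open('m.pkl','rb'))
np.set_printoptions(precision=1,suppress=True)
g=lambda x,y,z:F(wr(o,262+x/3.2,170+y/3.2,z))
print('outer top edge',g(78,118,.044),g(400,113,.044),g(718,108,.044),g(765,107,.044))
print('inner top edge',g(220,468,.044),g(460,447,.044),g(628,418,.044),g(668,410,.044))
print('fence back',g(740,407,.025),g(500,458,.025))
"
```

```text
outer top edge [-52.7  64.7  44. ] [-6.1 65.  44. ] [58.8 64.8 44. ] [71.9 64.7 44. ]
inner top edge [-25.7   2.7  44. ] [20.   1.4 44. ] [59.9  1.2 44. ] [71.1  1.1 44. ]
fence back [121.8 -20.9  25. ] [ 45.8 -20.8  25. ]
```

The tower is flush: its outer edge lies at y = 64.7 along the whole length. Contact with the pad has just begun, so I'll press in small steps.

>>> {"name": "move_arm", "arguments": {
  "claw": [0,0],
  "dp": [
    [0.003,0,0],
    [0.0,0,0]
  ],
  "turn": [
    [0,0,0],
    [0,0,0]
  ]
}}

```text
clock: 12.07
position: [0.6202, -0.0488, 0.0193]
ee_rot: [0.592, 0.806, -0.0, 0.0]
ft_force: [1.5, -3.7, -1.8]
grip_width: -0.001
```

```bash
python3 -c "
from h import *;o=st()"
```

```text
t 12.0667 fence [-67.43  32.19  19.33] force [-4.03 -0.31 -1.8 ] yaw 107.42822707473911 j [-0.37  0.56  0.48  1.7  -0.3   0.96  2.1 ] w -0.0014713497793693853
```

>>> {"name": "move_arm", "arguments": {
  "claw": [0,0,0],
  "dp": [
    [0.003,0,0],
    [0.003,0,0],
    [0,0,0]
  ],
  "turn": [
    [0,0,0],
    [0,0,0],
    [0,0,0]
  ]
}}

```text
clock: 12.32
position: [0.6199, -0.0482, 0.0194]
ee_rot: [0.592, 0.806, -0.0, 0.001]
ft_force: [2.9, -5.6, -1.7]
grip_width: 0.001
```

```bash
python3 -c "
from h import *;o=st()"
```

```text
t 12.3167 fence [-66.82  32.24  19.43] force [-6.16 -1.07 -1.7 ] yaw 107.40110376150969 j [-0.37  0.56  0.48  1.7  -0.3   0.96  2.1 ] w 0.0007060632724332103
```

>>> {"name": "move_arm", "arguments": {
  "claw": [0,0,0],
  "dp": [
    [0.003,0,0],
    [0.003,0,0],
    [0.002,0,0]
  ],
  "turn": [
    [0,0,0],
    [0,0,0],
    [0,0,0]
  ]
}}

```text
clock: 12.57
position: [0.6197, -0.0476, 0.0196]
ee_rot: [0.592, 0.806, -0.0, 0.001]
ft_force: [2.9, -9.2, -1.7]
grip_width: 0.001
```

```bash
python3 -c "
from h import *;o=st()"
```

```text
t 12.5667 fence [-66.21  32.27  19.64] force [-9.61 -0.04 -1.69] yaw 107.36177320430959 j [-0.37  0.56  0.48  1.7  -0.3   0.96  2.1 ] w 0.0009330976703218251
```

>>> {"name": "move_arm", "arguments": {
  "claw": [0,0],
  "dp": [
    [0.002,0,0],
    [0.001,0,0]
  ],
  "turn": [
    [0,0,0],
    [0,0,0]
  ]
}}

```text
clock: 12.73
position: [0.6197, -0.0474, 0.0197]
ee_rot: [0.592, 0.806, -0.0, 0.001]
ft_force: [2.9, -8.7, -0.4]
grip_width: 0.001
```

```bash
python3 -c "
from h import *;o=st()"
```

```text
t 12.7333 fence [-65.99  32.27  19.71] force [-9.2  -0.18 -0.38] yaw 107.35058614167824 j [-0.37  0.56  0.48  1.7  -0.3   0.96  2.1 ] w 0.0005075766352666387
```

>>> {"name": "move_arm", "arguments": {
  "claw": [0,0,0],
  "dp": [
    [0.002,0,0],
    [0.001,0,0],
    [0,0,0]
  ],
  "turn": [
    [0,0,0],
    [0,0,0],
    [0,0,0]
  ]
}}

```text
clock: 12.98
position: [0.6196, -0.0473, 0.0198]
ee_rot: [0.593, 0.806, -0.001, 0.002]
ft_force: [3.6, -10.5, -1.1]
grip_width: 0.001
```

```bash
python3 -c "
from h import *;o=st()"
```

```text
t 12.9833 fence [-65.81  32.33  19.78] force [-11.08  -0.26  -1.1 ] yaw 107.3296688885489 j [-0.37  0.56  0.48  1.7  -0.3   0.96  2.1 ] w 0.0010970900429580334
```

About 11 N at the wrist, of which about 1 N is table friction. Holding.

>>> {"name": "move_arm", "arguments": {
  "claw": [0,0,0,0],
  "dp": [
    [0,0,0],
    [0,0,0],
    [0,0,0],
    [0,0,0]
  ],
  "turn": [
    [0,0,0],
    [0,0,0],
    [0,0,0],
    [0,0,0]
  ]
}}

```text
clock: 13.32
position: [0.6196, -0.0473, 0.0198]
ee_rot: [0.593, 0.806, -0.001, 0.002]
ft_force: [3.6, -10.2, 0.6]
grip_width: 0.001
```

>>> {"name": "move_arm", "arguments": {
  "claw": [0,0,0,0],
  "dp": [
    [0,0,0],
    [0,0,0],
    [0,0,0],
    [0,0,0]
  ],
  "turn": [
    [0,0,0],
    [0,0,0],
    [0,0,0],
    [0,0,0]
  ]
}}

```text
clock: 13.65
position: [0.6196, -0.0473, 0.0198]
ee_rot: [0.593, 0.806, -0.001, 0.002]
ft_force: [3.8, -9.7, -1.2]
grip_width: -0.002
```

```bash
python3 -c "
from h import *;o=st()"
```

```text
t 13.65 fence [-65.85  32.32  19.79] force [-10.43  -0.74  -1.23] yaw 107.3268875259295 j [-0.37  0.56  0.48  1.7  -0.3   0.96  2.1 ] w -0.0019842582151485574
```

>>> {"name": "move_arm", "arguments": {
  "claw": [0,0,0,0,0,0,0,0],
  "dp": [
    [0.002,0,0],
    [0,0,0],
    [0,0,0],
    [0,0,0],
    [0,0,0],
    [0,0,0],
    [0,0,0],
    [0,0,0]
  ],
  "turn": [
    [0,0,0],
    [0,0,0],
    [0,0,0],
    [0,0,0],
    [0,0,0],
    [0,0,0],
    [0,0,0],
    [0,0,0]
  ]
}}

```text
clock: 14.32
position: [0.6195, -0.0472, 0.0199]
ee_rot: [0.593, 0.805, -0.001, 0.002]
ft_force: [3.7, -11.1, 0.0]
grip_width: 0.0
```

```bash
python3 -c "
from h import *;o=st()"
```

```text
t 14.3167 fence [-65.69  32.33  19.85] force [-11.71  -0.25   0.01] yaw 107.31689878913417 j [-0.37  0.56  0.48  1.7  -0.3   0.96  2.09] w 0.0003089864201876897
```

Held at about 11.7 N at the wrist, roughly 10 N on the pad after friction. Backing off slowly.

>>> {"name": "move_arm", "arguments": {
  "claw": [0,0,0,0,0,0,0,0],
  "dp": [
    [-0.003,0,0],
    [-0.003,0,0],
    [-0.003,0,0],
    [-0.003,0,0],
    [-0.003,0,0],
    [-0.003,0,0],
    [-0.003,0,0],
    [-0.003,0,0]
  ],
  "turn": [
    [0,0,0],
    [0,0,0],
    [0,0,0],
    [0,0,0],
    [0,0,0],
    [0,0,0],
    [0,0,0],
    [0,0,0]
  ]
}}

```text
clock: 14.98
position: [0.6202, -0.0488, 0.0193]
ee_rot: [0.592, 0.806, 0.0, -0.0]
ft_force: [-0.2, -2.0, -0.2]
grip_width: -0.003
```

>>> {"name": "move_arm", "arguments": {
  "claw": [0,0,0,0,0,0,0,0],
  "dp": [
    [-0.01,0,0],
    [-0.02,0,0],
    [-0.05,0,0],
    [-0.05,0,-0.05],
    [0,0,-0.15],
    [0,0,-0.15],
    [0,-0.05,-0.15],
    [0,-0.1,-0.1]
  ],
  "turn": [
    [0,0,0],
    [0,0,0],
    [0,0,0],
    [0,0,0],
    [0,0,0],
    [0,0,0],
    [0,0,0],
    [0,0,0]
  ]
}}

```text
clock: 15.65
position: [0.6014, -0.0831, 0.1429]
ee_rot: [0.591, 0.806, 0.001, 0.002]
ft_force: [-0.3, -0.9, 0.3]
grip_width: 0.001
```

```bash
python3 -c "
from h import *;o=st()
import cv2,pickle;pickle.dump(o,open('n.pkl','wb'));cv2.imwrite('pics/n.png',cams.camera('wrist')[:,:,::-1]);cv2.imwrite('pics/n2.png',cv2.resize(cams.camera('scene')[165:295,130:400,::-1],None,fx=2.9,fy=2.9,interpolation=2))"
```

```text
t 15.65 fence [-94.57  60.42 142.91] force [-0.79  0.53  0.32] yaw 107.47296027661116 j [-0.37  0.38  0.55  1.65 -0.21  1.16  2.1 ] w 0.0008454831025176249
```

View pics/n.png

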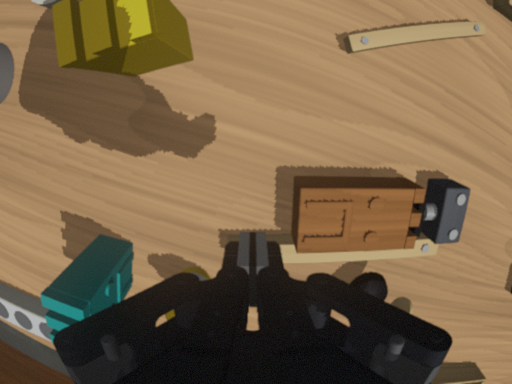

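View pics/n2.png

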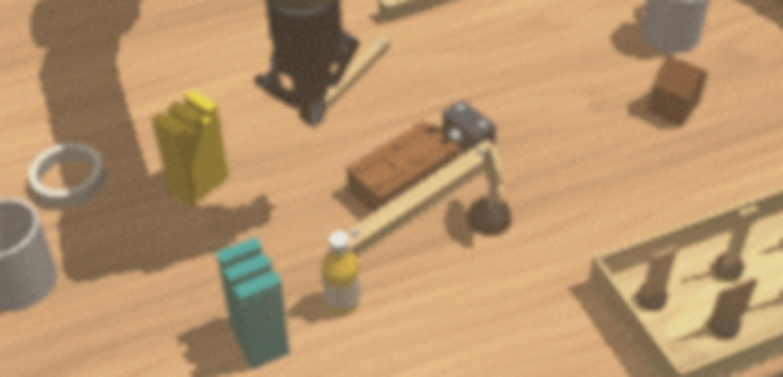

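Run:
```python
import cv2
im=cv2.imread("pics/n.png")
cv2.imwrite("pics/n3.png",cv2.resize(im[165:275,275:475],None,fx=4,fy=4,interpolation=cv2.INTER_CUBIC))
```

```text
(no output)
```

View pics/n3.png

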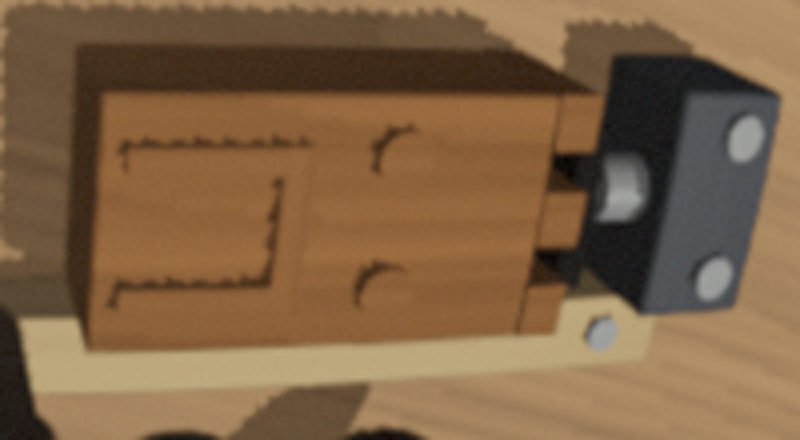

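```bash
python3 -c "
from h import *;import pickle
o=pickle.load(open('n.pkl','rb'))
np.set_printoptions(precision=1,suppress=True)
g=lambda x,y,z:F(wr(o,275+x/4,165+y/4,z))
print('outer top',g(103,94,.044),g(558,95,.044),g(602,94,.044))
print('inner top',g(88,350,.044),g(520,333,.044),g(556,331,.044))
print('fence',g(30,318,.025),g(645,358,.025),g(30,393,.025),g(340,380,.025),'outer bottom',g(78,48,0),g(505,53,0))
"
```

```text
outer top [-52.7  64.   44. ] [58.6 64.2 44. ] [71.6 64.6 44. ]
inner top [-52.5   1.9  44. ] [60.7  1.3 44. ] [71.9  1.1 44. ]
fence [-64.3   0.6  25. ] [120.1 -21.1  25. ] [-63.3 -21.2  25. ] [ 20.  -20.5  25. ] outer bottom [-52.1  62.7   0. ] [66.9 62.8  0. ]
```

The tower is flush, with its outer edge at y = 64.0–64.6 and yaw below 0.3°. Its battlements are at x ≈ 72, the same as when it first touched the pad. The robot is clear, so I'm handing in.

```bash
python3 -c "
from h import *;print(manip.hand_in())"
```

```text
the job is handed in; nothing more can be done
None
```

I pushed the tower over high on its front. It fell onto its back with the door and windows up, and I slid it flush to the batten and along it to the pad. I pressed it there, backed off slowly and handed in at about 15.7 s.

- **Press:** readings at the wrist were 10.4–11.7 N over about 1.3 s. I put that at roughly 9–11 N on the pad, taking off 1–2 N of sliding friction that I estimated but did not measure separately.
- **Highest forces read:** 11.7 N towards the pad and 9.3 N into the batten. I read force only at the end of each move, so a short peak between readings would not show.
- **Final position:** in the last wrist picture the tower's outer edge is 64.0–64.6 mm from the batten face (64 is flush), with yaw under 0.3°. Its battlements are where they were at first contact with the pad, within about 1 mm. I did not feel again for contact after letting go.
- **Other objects:** the last scene and wrist pictures show the decoys, glue, tree, tape, house and mugs standing. I checked that by eye only, and none of the forces I read suggested I had touched them.

No check failed or disagreed.

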